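# Oil the shuttle stage and hold its access panel home

## Robot

A 6-joint arm with a two-finger parallel gripper is mounted at the origin on the work surface. World frame = base frame: x ahead of the robot, y to its left, z up, the work surface at z = 0. Lengths are in mm, angles in rad, forces in N, time in s.
With the tool pointing down it reaches from about 275 to 750 mm from the base axis. Payload 10.2 kg.
Tool frame: the origin (TCP) lies between the finger pads; the fingertips stand 19 mm ahead of it and the grasp point (between the pads) is the TCP; z points along the fingers, y is the line along which they close (so a half turn about z gives the same grasp; the last joint's range is limited). The gripper opens to 88 mm and grips with 3 to 60 N. Pads are 18 mm wide; open, the fingers measure 123 mm over their backs; the gripper's body (75 mm by 187 mm) begins 45 mm behind the grasp point.
Start: joints at [1.041, 0.313, 1.498, -0, 1.331, -0.223], TCP at [158.568, 500.487, 257.72] pointing down, gripper open.
Joint ranges: [-2.94, 2.94], [-0.97, 2.17], [0.19, 2.56], [-1.23, 4.37], [0.02, 3.11], [-2.88, 2.88]. Speed limits (rad/s): [2.39, 2.39, 3.01, 3.14, 3.14, 3.14].

## Interface

Orientations are given as a 3x3 rotation matrix whose columns are the frame's x, y, z axes.
In Python, from plant import get_obs, get_image, camera_params, hand_in gives the robot as it stands. The module is installed in compiled form; this text tells all that it offers.
- The arm moves only by the shell command python3 -m pendant 'ROWS' [FORCE]. ROWS is JSON, a list of rows, each an object with "twist": the turn, a rotation vector about the world's x, y, z in rad, a list of three; "delta_pos": the shift along the world's x, y, z in m, a list of three; "gripper": the finger opening in m, from 0 to 0.0881. In form: [{"twist": [rx, ry, rz], "delta_pos": [x, y, z], "gripper": gripper}, ...]. A call has exactly 5 rows; each row shifts and turns the commanded pose from where the row before left it; what a row does not reach is not made up. A row lasts 1/10 s, in which the tool goes at most 50 mm and 8.59 degrees, less where a joint would pass 70% of its speed; a pose out of reach is approached as far as the arm can. A call is refused whole if a number of a shift passes 0.05 or a number of a turn 0.15, either way. A call with a gripper value outside its range is refused whole. The fingers move at their own pace and stop on an object; FORCE is the grip in N (left out, the last holds). Time passes only in rows, so rows that do not move let the fingers close, or fill a call up. It gives the time, the measured TCP pose, the force, the opening and the grip force at its end, in the units of the state.
- get_obs(): the state, without advancing time (a new reading comes with each control period).
- get_image(name): name is "side" or "top"; returns the picture (480x640x3 uint8, red, green, blue); there is no depth.
- camera_params(name): a dict with "fx", "fy", "cx", "cy" (pixels), "R" (3x3) and "t" (3): a world point X has camera coordinates R X + t. Camera axes: x right, y down, z forward; pixel columns grow to the right and rows downward; lengths in mm; the calibration is good to about 2 mm. A picture is of the moment at which its call begins. camera_params takes no time and is no camera call.
- hand_in(): hands the job in; it is judged then, once.
The state is a dict: "time": time; "joints": joint angles; "qd": joint speeds; "effort": joint torques, N m; "tcp_pos": TCP position; "ee_rot": TCP orientation; "wrist_force": force on the tool from outside, world axes, zero at the start; "moment": the same for the moment, N m; "finger_gap": finger opening in mm; "finger_force": force on a finger pad.
Only numpy, scipy, OpenCV 4.12 (cv2) and the standard library are available. Lean on these libraries where they do the work, as an engineer would, in place of code of your own. Each camera call takes 0.05 s, during which the arm holds its last target. There are 200 camera calls.

## Task

Finish the guide service on this white shuttle stage: push the black cap on top of the red oil pump all the way down and let it spring back up. Then turn the steel wing fastener on the blue access panel clockwise until the slot in its head lines up with the two white marks, and press the panel down until it is flush on its frame. Finish while still holding the panel pressed shut there, so that I can check the gap and lock it, and leave everything else where it lies.

Things in the scene. Friction and masses are not known exactly. Their poses are not given: they have to be found in the camera images.
- stage: White fixed housing 310 (x) by 460 (y) mm, deck 100 mm above the table; origin at the centre of its underside, x from its front (towards the robot, red stop button) to its rear, y left, z up. On the deck: the access panel (centre line y = -130 mm), a rail along x at y = +30 mm with the oil pump, and a fixture plate 190 by 130 mm centred at y = +145 mm, its top 142 mm above the table.
- pump_top (a point): Centre of the top face of the round black sprung cap (36 mm diameter, 13 mm high) of the oil pump, a red canister of 52 mm diameter fixed on the rail, its place along the rail differing each time. 252 mm above the table when the cap is up. Push straight down.
- pump (a joint): Travel of the pump cap in m: 0 up, 0.010 fully down. Spring: about 3 N to start it, 8 N fully down; it comes back up by itself when let go.
- fastener_top (a point): Middle of the top of the fastener's steel wing head, on its turning axis (z, square to the panel). The wing is 38 mm long (x), 9 mm thick (y), 18 mm high, on a disc 26 mm wide and 4 mm high: this point is 22 mm above the panel's top face, 120 mm from the hinge, 33 mm from the panel's near edge. A black slot runs along the wing's top. 100 mm free all round.
- fastener (a joint): Angle in rad: 0 with its slot along the stage's x, in line with the two white marks before and behind it; positive counter-clockwise from above. Starts at 0.75 to 1.45; stops at -0.5 and 1.6; friction about 0.05 N m, stays where left. Its cross pin under the panel passes the slot in the frame only within about 0.2 of 0; otherwise the panel stops about 8 mm above flush.
- panel_edge (a point): Middle of the near (-x) edge of the blue access panel, on its top face. The panel is a sheet 150 by 150 mm, 4 mm thick, hinged along its rear (+x) edge; this point is 153 mm from the hinge axis and 112 mm above the table when the panel is flush, about 13 mm higher when it is let go.
- panel (a joint): Opening angle of the access panel in rad: 0 flush on the frame; let go, it is sprung up to about 0.087, the panel sloping up towards the robot. Pressed at the fastener it takes about 8 N to bring it flush; more force only presses it on the solid frame.
- gauge: Feeler gauge, a steel bar 95 by 14 by 8 mm lying on the deck behind the panel; origin at the centre of its underside. Leave it.
- workpiece: Black sensor housing 45 by 45 by 10 mm with a round aluminium boss, lying on the fixture plate; origin at the centre of its underside. Leave it.
- cartridge: Amber adhesive cartridge standing on the table, 38 mm diameter, 112 mm high; origin at the centre of its foot. Leave it.
- tape: Yellow roll of tape lying flat on the table, 90 mm diameter, 25 mm high; origin at the centre of its underside. Leave it.
- driver: Screwdriver with a red handle lying on the table; origin under its middle. Leave it.
- wash: White bottle with a red cap standing on the table, 60 mm diameter, 140 mm high; origin at the centre of its foot. Leave it.
- mouse: Black computer mouse on the table, 100 by 60 by 30 mm; origin at the centre of its underside. Leave it.
There are look-alikes about, which are no part of the job. Several things have the shape of the cartridge; the one meant has the colours described above.

How it is judged (in metres and radians):
On the way, in this order (a step that is already met when the one before it is completed fails the run):
1. the pump cap is pushed fully down (at least 8 of its 10 mm) (value of joint pump above 0.008 m), for 0.05 s.
2. the pump cap has sprung back up (within 2 mm) (value of joint pump below 0.002 m), for 0.1 s.
3. the fastener's slot lines up with the marks (within 0.22 rad, about 12 degrees) (value of joint fastener between -0.22 and 0.22 rad), for 0.1 s.
At the end, for the whole second after the job is handed in: Panel flush (under 0.01 rad, 1.5 mm at its edge), the robot pressing it or its fastener with over 4 N; slot still in line with the marks (0.22 rad), pump cap up (2 mm), every other thing within 30 mm of where it lay, bottle and cartridge upright (all of step 3 and value of joint panel below 0.01 rad and value of joint pump below 0.002 m and contact force between any of the fingers, the arm and panel above 4 N and distance of each of gauge, workpiece, cartridge, tape, driver, wash, mouse from where it was at the start of the episode below 0.03 m and angle between each of cartridge, wash's own z axis and vertical below 0.3 rad); the arm keeps its last pose, push and grip.
It fails at once if a bystander is pushed away from its place (30 mm) or knocked over (distance of any of gauge, workpiece, cartridge, tape, driver, wash, mouse from where it was at the start of the episode above 0.03 m or angle between any of cartridge, wash's own z axis and vertical above 0.5 rad).
It also fails if it takes over 40 s, if anything falls off the work surface, if the arm or the gripper's body presses on something with over 40 N, if the wrist force passes 120 N, or if a joint passes its speed limit or range.

## Working session

There is one attempt and no reset: what is moved stays moved. The work goes in short steps, Python scripts to look and compute and a shell command to move; the robot and the scene stay as the last step left them, time stands still between calls to the robot, and variables do not carry over. Pictures are saved under pics/ and viewed, at most 10 in all, crops included, and the job is handed in when it is done.

```bash
mkdir -p pics; ls; python3 - <<'E'
from plant import *
import cv2
for n in ("side","top"):
    cv2.imwrite(f"pics/{n}0.png",get_image(n)[:,:,::-1])
    p=camera_params(n);print(n,p)
o=get_obs();print(o)
E
```

```text
pics
side {'fx': 546.0597698962407, 'fy': 546.0597698962407, 'cx': 322.88116527104336, 'cy': 234.51559243388647, 'R': array([[ 0.66276439, -0.74874163, -0.01137278],
       [-0.56344974, -0.48863101, -0.66615623],
       [ 0.49322181,  0.44791262, -0.74572551]]), 't': array([-319.68685164,  392.33875947, 1279.13822663])}
top {'fx': 476.1758671564041, 'fy': 476.1758671564041, 'cx': 314.3032848408319, 'cy': 243.07006526492322, 'R': array([[ 0.01028782, -0.99992437, -0.00673871],
       [-0.98465683, -0.00895629, -0.17427194],
       [ 0.1741984 ,  0.0084282 , -0.98467451]]), 't': array([  25.0988999 ,  516.93796532, 1145.56415239])}
{'time': 0.1, 'joints': array([ 1.04058878e+00,  3.13370052e-01,  1.49833678e+00, -8.22595861e-06,
        1.33096091e+00, -2.23389832e-01]), 'qd': array([ 0.00038481, -0.00039179, -0.00090324,  0.00114891, -0.00171952,
        0.00073359]), 'effort': array([ 1.86057907e-03, -4.02809966e+01, -2.52644634e+01,  6.95468718e-02,
        3.41768714e-02, -2.73814413e-05]), 'tcp_pos': array([158.47663652, 500.31658833, 257.23971503]), 'ee_rot': array([[-9.53300060e-01,  3.02024349e-01, -5.36793771e-04],
       [ 3.02024738e-01,  9.53299633e-01, -9.31524790e-04],
       [ 2.30382137e-04, -1.05014764e-03, -9.99999422e-01]]), 'wrist_force': array([-0.52774299, -0.01301246,  0.0092839 ]), 'moment': array([0.00571103, 0.02190276, 0.02428022]), 'finger_force': 0.0, 'finger_gap': 88.2042493313567}
```

View pics/side0.png

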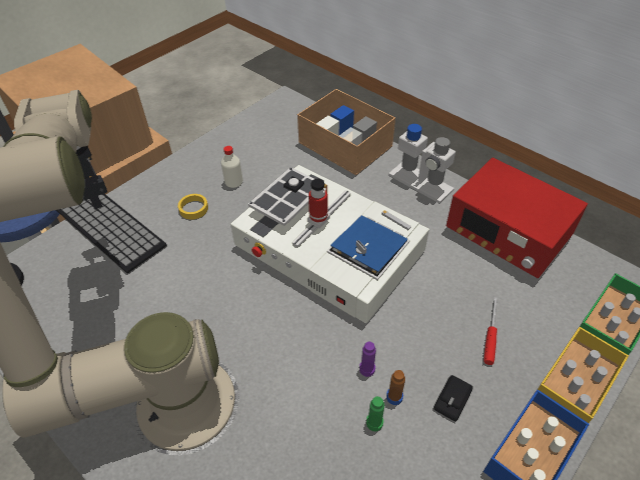

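View pics/top0.png

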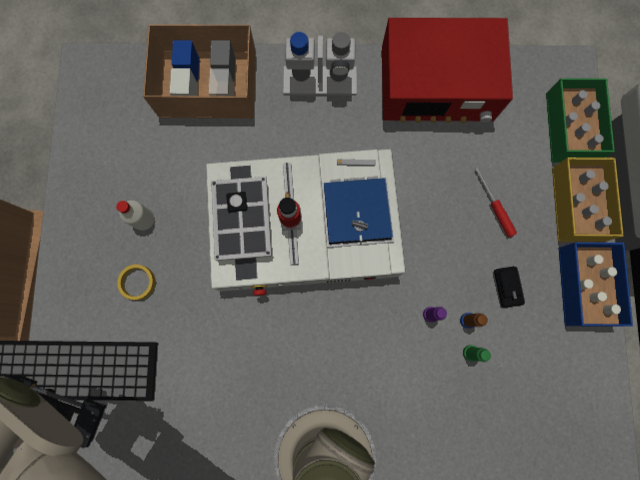

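Side view: the pump cap is at about (318,185), the fastener at (361,247) and the panel around (370,243). Top view: the cap is at about (289,206), the fastener at (360,225) and the panel spans (323..392, 178..244). There is only one red canister on the rail, and the white bottle with a red cap at (125,208) is a bystander. I'll enlarge these areas to confirm and measure the blobs.

```bash
cat > h.py <<'E'
import numpy as np, cv2
from plant import *
P={n:camera_params(n) for n in("side","top")}
def ray(n,u,v):
    p=P[n];d=p["R"].T@np.array([(u-p["cx"])/p["fx"],(v-p["cy"])/p["fy"],1.]);return -p["R"].T@p["t"],d
def onz(n,u,v,z):
    c,d=ray(n,u,v);return c+d*(z-c[2])/d[2]
def tri(a,b):
    (c,d),(e,f)=ray("side",*a),ray("top",*b)
    s=np.linalg.lstsq(np.c_[d,-f],e-c,rcond=None)[0];x,y=c+s[0]*d,e+s[1]*f
    return (x+y)/2,np.linalg.norm(x-y)
def proj(n,X):
    p=P[n];q=p["R"]@np.asarray(X)+p["t"];return q[0]/q[2]*p["fx"]+p["cx"],q[1]/q[2]*p["fy"]+p["cy"]
E
python3 - <<'E'
from h import *
s=cv2.imread("pics/side0.png");t=cv2.imread("pics/top0.png")
a=cv2.resize(s[165:275,300:410],(400,400),interpolation=cv2.INTER_CUBIC)
b=cv2.resize(t[165:275,280:390],(400,400),interpolation=cv2.INTER_CUBIC)
cv2.imwrite("pics/crop0.png",np.hstack([a,b]))
for n,im in(("side",s),("top",t)):
    b,g,r=[im[:,:,i].astype(int) for i in range(3)]
    m=((b>r*1.6)&(b>60)&(b>g*1.25)).astype(np.uint8)
    m[:150]=0;m[280:]=0;m[:,:300]=0;m[:,450:]=0
    c=max(cv2.findContours(m,0,2)[0],key=cv2.contourArea)
    h=cv2.convexHull(c);q=cv2.approxPolyDP(h,5,True).reshape(-1,2);print(n,"panel",q.tolist(),cv2.contourArea(h))
    w=(im.min(2)>165).astype(np.uint8);w[:140]=0;w[330:]=0;w[:,:195]=0;w[:,440:]=0
    c=max(cv2.findContours(w,0,2)[0],key=cv2.contourArea);print(" white",cv2.approxPolyDP(cv2.convexHull(c),5,True).reshape(-1,2).tolist())
E
```

```text
side panel [[361, 216], [406, 238], [377, 271], [331, 245]] 2236.0
 white [[231, 223], [300, 165], [429, 229], [367, 303]]
top panel [[384, 179], [391, 236], [330, 242], [324, 183]] 3699.5
 white [[317, 156], [327, 276], [212, 286], [207, 165]]
```

View pics/crop0.png

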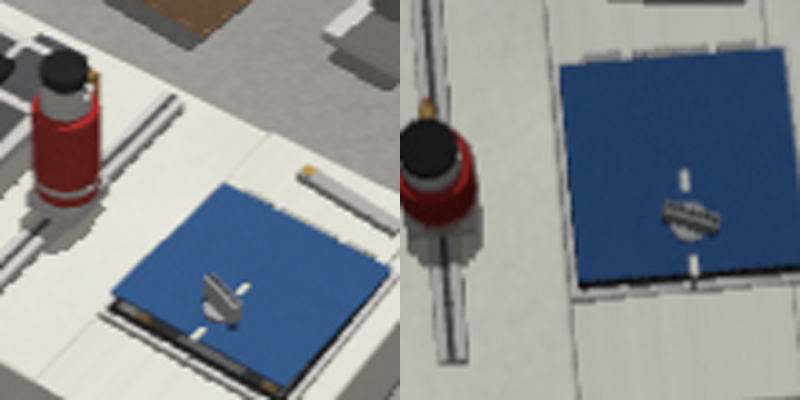

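The crop confirms the red canister with its black cap. Its cap top is at about side (317.6,183.4) and top (287.4,205.4). The steel wing sits on the blue panel between two white marks, at about side (361,246) and top (360,224). Next I'll triangulate.

```bash
python3 - <<'E'
from h import *
s=cv2.imread("pics/side0.png");t=cv2.imread("pics/top0.png")
def blobs(im,m,box):
    x0,y0,x1,y1=box;k=np.zeros(m.shape,np.uint8);k[y0:y1,x0:x1]=m[y0:y1,x0:x1]
    n,l,st,ce=cv2.connectedComponentsWithStats(k,connectivity=4)
    return [(st[i].tolist(),ce[i].round(1).tolist()) for i in range(1,n) if st[i][4]>2]
print("cap side",blobs(s,s.max(2)<60,(305,172,332,200)));print("cap top",blobs(t,t.max(2)<60,(275,193,302,222)))
print("marks side",blobs(s,s.min(2)>140,(342,230,376,262)));print("marks top",blobs(t,t.min(2)>140,(345,205,375,243)))
def nb(im): 
    b,g,r=[im[:,:,i].astype(int) for i in range(3)];return (b<1.4*r)&(b>0)
print("wing side",blobs(s,nb(s),(350,232,372,258)));print("wing top",blobs(t,nb(t),(348,208,372,234)))
for sp in((361,216),(331,245),(377,271),(406,238)):
    pass
for nm,a,b in(("RL",(361,216),(324,182.5)),("RR",(406.5,238),(386,178)),("NR",(377,271.5),(391.5,240)),("NL",(331,245.5),(328.8,243.5))):print(nm,tri(a,b)[0].round(1),round(tri(a,b)[1],1))
for a,b in(((317.6,183.4),(287.4,205.4)),):print("cap",tri(a,b))
a=cv2.resize(s[228:264,338:386],(400,300),interpolation=cv2.INTER_CUBIC)
b=cv2.resize(t[205:241,336:384],(400,300),interpolation=cv2.INTER_CUBIC)
c=cv2.resize(s[170:206,296:344],(400,300),interpolation=cv2.INTER_CUBIC)
d=cv2.resize(t[190:226,265:313],(400,300),interpolation=cv2.INTER_CUBIC)
cv2.imwrite("pics/crop1.png",np.vstack([np.hstack([a,b]),np.hstack([c,d])]))
E
```

```text
cap side [([311, 179, 13, 12, 129], [317.1, 184.4])]
cap top [([279, 198, 17, 17, 222], [287.1, 205.9]), ([280, 214, 21, 8, 55], [292.4, 219.4])]
marks side [([342, 230, 4, 3, 7], [343.0, 230.6]), ([365, 243, 4, 3, 8], [366.2, 243.9]), ([356, 248, 5, 5, 11], [357.5, 250.3]), ([352, 255, 5, 4, 10], [353.9, 256.2]), ([342, 258, 8, 4, 14], [345.4, 259.7])]
marks top [([358, 212, 1, 5, 5], [358.0, 214.0]), ([360, 236, 2, 4, 8], [360.5, 237.5]), ([367, 242, 8, 1, 8], [370.5, 242.0])]
wing side [([356, 240, 13, 14, 112], [360.6, 247.3]), ([350, 255, 7, 3, 13], [353.7, 256.2])]
wing top [([357, 211, 3, 7, 16], [357.9, 214.1]), ([352, 220, 16, 12, 125], [359.3, 225.1])]
RL [654.6   7.9 107.4] 1.0
RR [ 663.4 -140.5  117.5] 2.1
NR [ 513.6 -152.2  125.7] 5.5
NL [504.9  -6.4 122.2] 6.2
cap (array([560.92046291,  85.05452235, 249.63433583]), np.float64(1.7244307638758014))
```

View pics/crop1.png

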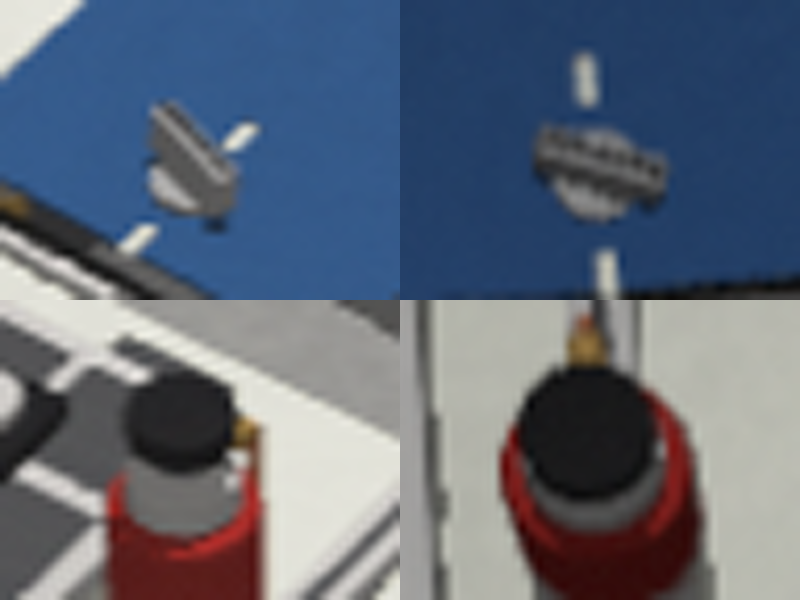

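The wing's slot in the top view runs from about crop (540,140) to (663,172), roughly 75–80° off the mark line. The marks, wing and cap top are all clear in both views. Next I'll triangulate with the refined pixels.

```bash
python3 - <<'E'
from h import *
R={}
for n,a,b in(("cap",(317.2,182.5),(287.1,205.5)),("wing",(361.5,244.5),(359.7,223.3)),("markR",(366.3,243.8),(357.8,214.1)),("markF",(354.1,256.3),(360.3,237.1))):
    x,e=tri(a,b);R[n]=x;print(n,x.round(1),round(e,1))
print("cap onz252",onz("side",317.2,182.5,252).round(1),onz("top",287.1,205.5,252).round(1))
print("wing onz 142",onz("side",361.5,244.5,142).round(1),onz("top",359.7,223.3,142).round(1))
d=R["markR"]-R["markF"];print("yaw from marks",np.arctan2(d[1],d[0]))
for n,q in (("top",[(317,156),(327,276),(212,286),(207,165)]),):print([onz(n,*p,100).round(0).tolist() for p in q])
# panel rear corners z=112 and edges
A=onz("top",324,182.5,112);B=onz("top",386,178,112);C=onz("top",328.8,243.5,125);D=onz("top",391.5,240,125)
for p in (A,B,C,D):print(p.round(1))
for p,q in((B,A),(D,C),(C,A),(D,B)):
    d=q-p;print(np.arctan2(d[1],d[0]).round(3),np.linalg.norm(d).round(1))
# slot dir
a=onz("top",336+140/8.333-.5,205+140/8.333-.5,142);b=onz("top",336+263/8.333-.5,205+172/8.333-.5,142);d=a-b;print("wing dir",np.arctan2(d[1],d[0]),np.linalg.norm(d))
a=onz("side",338+165/8.333-.5,228+105/8.333-.5,142);b=onz("side",338+232/8.333-.5,228+175/8.333-.5,142);d=a-b;print("wing dir side",np.arctan2(d[1],d[0]),np.linalg.norm(d))
E
```

```text
cap [559.8  85.4 253.4] 1.8
wing [547.9 -75.9 142.1] 2.3
markR [574.3 -73.  119.8] 0.6
markF [517.9 -77.9 123.8] 0.1
cap onz252 [561.7  85.9 252. ] [559.4  86.  252. ]
wing onz 142 [548.9 -76.4 142. ] [546.9 -75.1 142. ]
yaw from marks 0.08777470022019343
[[725.0, 25.0, 100.0], [429.0, -1.0, 100.0], [402.0, 269.0, 100.0], [700.0, 296.0, 100.0]]
[653.6   7.7 112. ]
[ 666.1 -142.   112. ]
[501.9  -4.4 125. ]
[ 511.5 -150.5  125. ]
1.654 150.2
1.637 146.4
0.079 152.7
0.055 155.3
wing dir 1.3183000173315886 35.14514856128734
wing dir side 1.317072926562608 34.745620992922724
```

The positions agree with the text:

| Point | Measured position (mm) | Text |
|---|---|---|
| Cap top | (560, 86, 253) | z 252 |
| Wing top | (548, -76, 142) | about 144 with the panel open |

Stage yaw is about 0.083. The wing points along 1.318, so the fastener angle is about 1.235. I'll travel to above the cap with the fingers closing, turning towards the wing's grasp angle on the way.

```bash
python3 -m pendant '[{"twist":[0,0,0],"delta_pos":[0,0,0.045],"gripper":0},{"twist":[0,0,-0.14],"delta_pos":[0.02,-0.02,0.02],"gripper":0},{"twist":[0,0,-0.14],"delta_pos":[0.03,-0.03,0],"gripper":0},{"twist":[0,0,-0.14],"delta_pos":[0.03,-0.03,0],"gripper":0},{"twist":[0,0,-0.14],"delta_pos":[0.03,-0.03,0],"gripper":0}]' 30
```

```text
time: 0.6
tcp_pos: [269.3, 389.2, 322.6]
ee_rot: [[-0.643, 0.766, -0.0], [0.766, 0.643, -0.0], [-0.0, -0.0, -1.0]]
wrist_force: [1.1, 0.6, 0.8]
finger_gap: 50.2
finger_force: 0.0
```

```bash
python3 -m pendant '[{"twist":[0,0,-0.14],"delta_pos":[0.03,-0.031,0],"gripper":0},{"twist":[0,0,-0.14],"delta_pos":[0.03,-0.031,0],"gripper":0},{"twist":[0,0,-0.14],"delta_pos":[0.03,-0.031,0],"gripper":0},{"twist":[0,0,-0.14],"delta_pos":[0.03,-0.031,0],"gripper":0},{"twist":[0,0,-0.14],"delta_pos":[0.03,-0.031,0],"gripper":0}]' && python3 -m pendant '[{"twist":[0,0,-0.12],"delta_pos":[0.03,-0.031,0],"gripper":0},{"twist":[0,0,-0.13],"delta_pos":[0.03,-0.031,0],"gripper":0},{"twist":[0,0,0],"delta_pos":[0.03,-0.031,0],"gripper":0},{"twist":[0,0,0],"delta_pos":[0.03,-0.031,0],"gripper":0},{"twist":[0,0,0],"delta_pos":[0.02,-0.021,-0.02],"gripper":0}]'
```

```text
time: 1.1
tcp_pos: [419.4, 234.0, 322.6]
ee_rot: [[0.002, 1.0, -0.0], [1.0, -0.002, -0.0], [-0.0, -0.0, -1.0]]
wrist_force: [-0.4, 0.6, 0.5]
finger_gap: 10.5
finger_force: 0.0
time: 1.6
tcp_pos: [560.6, 88.2, 303.9]
ee_rot: [[0.245, 0.969, 0.004], [0.97, -0.245, -0.0], [0.001, 0.004, -1.0]]
wrist_force: [-0.1, -0.1, -0.1]
finger_gap: 0.7
finger_force: 0.0
```

```bash
python3 -m pendant '[{"twist":[0,0,0],"delta_pos":[0,0,-0.015],"gripper":0},{"twist":[0,0,0],"delta_pos":[0,0,-0.01],"gripper":0},{"twist":[0,0,0],"delta_pos":[0,0,-0.006],"gripper":0},{"twist":[0,0,0],"delta_pos":[0,0,-0.004],"gripper":0},{"twist":[0,0,0],"delta_pos":[0,0,0],"gripper":0}]'; python3 - <<'E'
from h import *
cv2.imwrite("pics/capp.png",np.hstack([cv2.resize(get_image(n)[y:y+75,x:x+100,::-1],(400,300),interpolation=cv2.INTER_CUBIC) for n,x,y in(("side",270,130),("top",240,160))]))
E
```

```text
time: 2.1
tcp_pos: [558.3, 90.8, 268.4]
ee_rot: [[0.243, 0.97, 0.0], [0.97, -0.243, -0.0], [-0.0, 0.001, -1.0]]
wrist_force: [-2.4, -1.2, 4.1]
finger_gap: 0.6
finger_force: 2.1
```

View pics/capp.png

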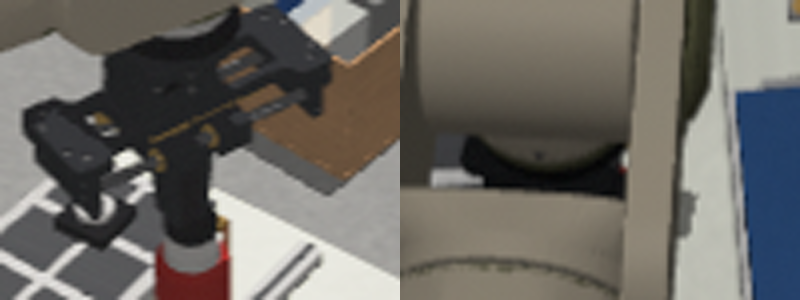

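The fingertips are on the cap (4 N), 5 mm off centre, which is well inside its 18 mm radius. I'll push down, hold, then raise.

```bash
python3 -m pendant '[{"twist":[0,0,0],"delta_pos":[0,0,-0.004],"gripper":0},{"twist":[0,0,0],"delta_pos":[0,0,-0.004],"gripper":0},{"twist":[0,0,0],"delta_pos":[0,0,-0.001],"gripper":0},{"twist":[0,0,0],"delta_pos":[0,0,0],"gripper":0},{"twist":[0,0,0],"delta_pos":[0,0,0],"gripper":0}]'
```

```text
time: 2.7
tcp_pos: [558.7, 90.9, 261.3]
ee_rot: [[0.243, 0.97, 0.003], [0.97, -0.243, 0.0], [0.001, 0.003, -1.0]]
wrist_force: [-6.8, 0.4, 16.9]
finger_gap: 0.2
finger_force: 7.9
```

16.9 N at 9.7 mm of travel means the cap is fully down. I'll raise and move over to above the wing, opening the fingers.

```bash
python3 -m pendant '[{"twist":[0,0,0],"delta_pos":[0,0,0.02],"gripper":0},{"twist":[0,0,0],"delta_pos":[0,0,0.03],"gripper":0},{"twist":[0,0,0],"delta_pos":[0,-0.01,0.01],"gripper":0.03},{"twist":[0,0,0],"delta_pos":[-0.002,-0.035,0],"gripper":0.044},{"twist":[0,0,0],"delta_pos":[-0.002,-0.035,0],"gripper":0.044}]' && python3 -m pendant '[{"twist":[0,0,0],"delta_pos":[-0.002,-0.035,0],"gripper":0.044},{"twist":[0,0,0],"delta_pos":[-0.002,-0.035,0],"gripper":0.044},{"twist":[0,0,0],"delta_pos":[-0.002,-0.015,-0.03],"gripper":0.044},{"twist":[0,0,0],"delta_pos":[0,0,-0.03],"gripper":0.044},{"twist":[0,0.085,0],"delta_pos":[0,0,-0.03],"gripper":0.044}]'
```

```text
time: 3.2
tcp_pos: [554.4, 9.5, 318.3]
ee_rot: [[0.242, 0.97, 0.0], [0.97, -0.242, -0.0], [0.0, 0.0, -1.0]]
wrist_force: [0.7, -0.2, -0.5]
finger_gap: 22.1
finger_force: 0.0
time: 3.7
tcp_pos: [547.5, -75.6, 227.6]
ee_rot: [[0.244, 0.966, -0.085], [0.97, -0.245, 0.0], [-0.021, -0.083, -0.996]]
wrist_force: [0.3, -0.4, 0.1]
finger_gap: 43.9
finger_force: 0.0
```

```bash
python3 - <<'E'
from h import *
o=get_obs();print(o["tcp_pos"],o["ee_rot"].round(3).tolist(),np.arctan2(o["ee_rot"][1,1],o["ee_rot"][0,1]))
cv2.imwrite("pics/w.png",cv2.resize(get_image("side")[165:285,290:450,::-1],(800,600),interpolation=cv2.INTER_CUBIC))
E
```

```text
[547.52711378 -75.5857085  227.55281528] [[0.244, 0.966, -0.085], [0.97, -0.245, 0.0], [-0.021, -0.083, -0.996]] -0.2484766741541324
```

View pics/w.png

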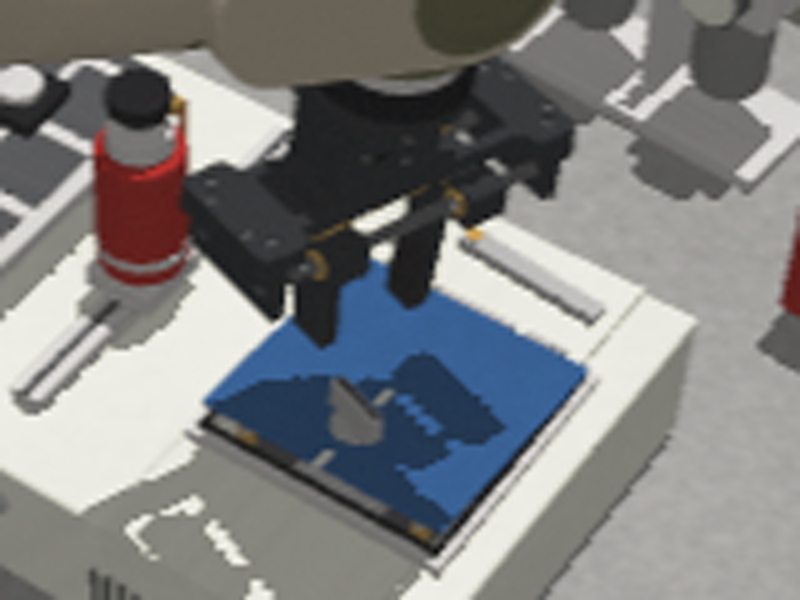

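The cap is back up, and the open fingers straddle the wing, with the wing top near crop (355,400). I'll descend and then close.

```bash
python3 -m pendant '[{"twist":[0,0,0],"delta_pos":[0.001,0,-0.035],"gripper":0.044},{"twist":[0,0,0],"delta_pos":[0,0,-0.025],"gripper":0.044},{"twist":[0,0,0],"delta_pos":[0,0,-0.012],"gripper":0.044},{"twist":[0,0,0],"delta_pos":[0,0,-0.006],"gripper":0.044},{"twist":[0,0,0],"delta_pos":[0,0,0],"gripper":0.044}]' && python3 -m pendant '[{"twist":[0,0,0],"delta_pos":[0,0,0],"gripper":0},{"twist":[0,0,0],"delta_pos":[0,0,0],"gripper":0},{"twist":[0,0,0],"delta_pos":[0,0,0],"gripper":0},{"twist":[0,0,0],"delta_pos":[0,0,0],"gripper":0},{"twist":[0,0,0],"delta_pos":[0,0,0],"gripper":0}]' 20
```

```text
time: 4.25
tcp_pos: [549.7, -74.7, 151.0]
ee_rot: [[0.243, 0.966, -0.084], [0.97, -0.244, -0.0], [-0.021, -0.082, -0.996]]
wrist_force: [0.2, 0.5, 0.4]
finger_gap: 43.9
finger_force: 0.0
time: 4.75
tcp_pos: [548.3, -74.3, 150.6]
ee_rot: [[0.242, 0.966, -0.089], [0.97, -0.243, 0.001], [-0.021, -0.087, -0.996]]
wrist_force: [-2.5, -0.6, 1.8]
finger_gap: 8.6
finger_force: 19.9
```

The grip is on the wing (gap 8.6 mm, 20 N). I'll turn about the tilted axis by about -1.235 in total, with a check halfway.

```bash
python3 -m pendant '[{"twist":[-0.01,-0.001,-0.12],"delta_pos":[0,0,0],"gripper":0},{"twist":[-0.01,-0.001,-0.12],"delta_pos":[0,0,0],"gripper":0},{"twist":[-0.01,-0.001,-0.12],"delta_pos":[0,0,0],"gripper":0},{"twist":[-0.01,-0.001,-0.12],"delta_pos":[0,0,0],"gripper":0},{"twist":[-0.01,-0.001,-0.12],"delta_pos":[0,0,0],"gripper":0}]' 25
```

```text
time: 5.25
tcp_pos: [549.1, -74.8, 150.8]
ee_rot: [[0.751, 0.656, -0.081], [0.658, -0.753, -0.001], [-0.062, -0.053, -0.997]]
wrist_force: [-3.6, -2.5, 1.5]
finger_gap: 9.1
finger_force: 25.0
```

```bash
python3 -m pendant '[{"twist":[-0.012,-0.001,-0.14],"delta_pos":[0,0,0],"gripper":0},{"twist":[-0.012,-0.001,-0.14],"delta_pos":[0,0,0],"gripper":0},{"twist":[-0.012,-0.001,-0.14],"delta_pos":[0,0,0],"gripper":0},{"twist":[-0.012,-0.001,-0.14],"delta_pos":[0,0,0],"gripper":0},{"twist":[-0.006,0,-0.07],"delta_pos":[0,0,0],"gripper":0}]' && python3 -m pendant '[{"twist":[0,0,0],"delta_pos":[0,0,0],"gripper":0},{"twist":[0,0,0],"delta_pos":[0,0,0],"gripper":0},{"twist":[0,0,0],"delta_pos":[0,0,0],"gripper":0},{"twist":[0,0,0],"delta_pos":[0,0,0],"gripper":0},{"twist":[0,0,0],"delta_pos":[0,0,0],"gripper":0}]'
```

```text
time: 5.75
tcp_pos: [549.5, -75.6, 151.0]
ee_rot: [[0.993, 0.086, -0.078], [0.085, -0.996, -0.007], [-0.078, 0.001, -0.997]]
wrist_force: [-2.4, -6.1, 0.4]
finger_gap: 8.8
finger_force: 25.0
time: 6.25
tcp_pos: [549.5, -75.7, 151.0]
ee_rot: [[0.993, 0.09, -0.078], [0.09, -0.996, -0.007], [-0.078, 0.0, -0.997]]
wrist_force: [-1.3, -6.4, -0.2]
finger_gap: 8.7
finger_force: 24.9
```

The wing points along 0.090, against a mark line at about 0.085, so it is aligned. I'll press along the hinge arc while levelling the tool.

```bash
python3 -m pendant '[{"twist":[0.002,-0.027,0],"delta_pos":[-0.001,0,-0.0035],"gripper":0},{"twist":[0.002,-0.027,0],"delta_pos":[-0.001,0,-0.0035],"gripper":0},{"twist":[0.002,-0.027,0],"delta_pos":[-0.001,0,-0.0035],"gripper":0},{"twist":[0,0,0],"delta_pos":[0,0,-0.001],"gripper":0},{"twist":[0,0,0],"delta_pos":[0,0,0],"gripper":0}]' 30
```

```text
time: 6.75
tcp_pos: [546.4, -75.9, 140.6]
ee_rot: [[0.996, 0.09, 0.004], [0.09, -0.996, -0.002], [0.004, 0.002, -1.0]]
wrist_force: [-6.9, -6.7, 10.2]
finger_gap: 8.6
finger_force: 29.9
```

```bash
python3 -m pendant '[{"twist":[0,0,0],"delta_pos":[0,0,-0.001],"gripper":0},{"twist":[0,0,0],"delta_pos":[0,0,-0.001],"gripper":0},{"twist":[0,0,0],"delta_pos":[0,0,0],"gripper":0},{"twist":[0,0,0],"delta_pos":[0,0,0],"gripper":0},{"twist":[0,0,0],"delta_pos":[0,0,0],"gripper":0}]'; python3 - <<'E'
from h import *
cv2.imwrite("pics/end.png",cv2.resize(get_image("side")[165:285,290:450,::-1],(800,600),interpolation=cv2.INTER_CUBIC))
E
```

```text
time: 7.25
tcp_pos: [546.6, -75.9, 140.4]
ee_rot: [[0.996, 0.091, 0.005], [0.091, -0.996, -0.002], [0.004, 0.003, -1.0]]
wrist_force: [-13.9, -4.7, 25.7]
finger_gap: 8.9
finger_force: 30.0
```

View pics/end.png

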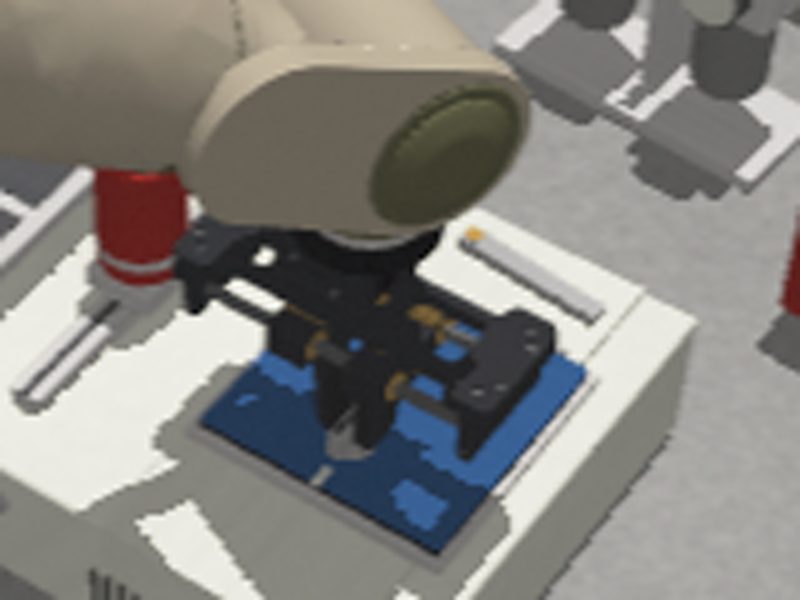

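The near-edge gap has closed, and the slot (holding wing) points at the front mark near crop (322,474). The force rose from 10 to 26 N over 0.2 mm, so the panel is seated on its frame. Before handing in I'll check that the cap is clear in the top view.

```bash
python3 - <<'E'
from h import *
t=get_image("top")[:,:,::-1];t0=cv2.imread("pics/top0.png")
m=(t[193:222,275:302].max(2)<60);print("black px",m.sum(),"was",(t0[193:222,275:302].max(2)<60).sum(),"at",np.argwhere(m).mean(0)[::-1]+[275,193] if m.any() else None)
print(abs(t[193:214,275:302].astype(int)-t0[193:214,275:302]).mean())
o=get_obs();print(o["wrist_force"],o["effort"].round(1))
E
```

```text
black px 278 was 278 at [288.08273381 208.61870504]
0.6878306878306878
[-13.93842638  -4.89232023  24.9584236 ] [  3.8 -32.2 -18.9   2.   -2.7  -0. ]
```

The cap looks the same as at the start, so it is up and clear of the arm.

```bash
python3 -c "from plant import hand_in; print(hand_in())"
```

```text
the job is handed in; nothing more can be done
None
```

The job is handed in, with no verdict returned: the pump cap was pushed fully down and is back up, the fastener slot is in line with the marks to about 0.01 rad, and the arm is holding the panel down on its frame with about 25 N; nothing else was touched.

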